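# Clamp a tube rack on the rocking mixer

## Robot

A 6-joint arm with a two-finger parallel gripper is mounted at the origin on a cart in front of the work surface, level with it; the furniture and walls round the work are solid. World frame = base frame: x ahead of the robot, y to its left, z up, the work surface at z = 0. Lengths are in m, angles in rad, forces in N, time in s.
With the tool pointing down it reaches from about 0.325 to 0.75 m from the base axis. Payload 7.6 kg.
Tool frame: the origin (TCP) lies on the front face of the gripper's body, between the roots of the fingers; the fingertips stand r.tip_reach ahead of it and the grasp point (between the pads) lies 54 mm ahead of it (r.tip_reach is the distance from the TCP to the fingertips, in m); z points along the fingers, y is the line along which they close (so a half turn about z gives the same grasp; the last joint's range is limited). The gripper opens to 85 mm and grips with 20 to 120 N. Pads are 22 mm wide; open, the fingers measure 114 mm over their backs; the gripper's body (76 mm by 85 mm) begins 54 mm behind the grasp point. The pads swing forward as they close: fully open they stand 13 mm farther back than shut.
Start: joints at [1.173, 0.052, 1.401, -0, 1.689, -0.07], TCP at [0.169, 0.497, 0.304] pointing down, gripper open.
Joint ranges: [-2.9, 2.9], [-0.91, 2.17], [0.12, 2.37], [-1.06, 4.2], [0.26, 2.73], [-2.93, 2.93]. Speed limits (rad/s): [2.57, 2.57, 3.01, 3.14, 3.14, 3.14].

## Interface

Orientations are given as a unit quaternion [x, y, z, w].
In Python, from workcell import r gives the robot as it stands.
- The arm moves only by the shell command python3 -m handwheel 'ROWS' [OPENING] [FORCE]. ROWS is JSON, a list that holds one entry, the list of rows, each a list of 6 numbers: the shift along the tool's x, y, z in mm, then the turn, a rotation vector about the tool's x, y, z in rad. A call has exactly 10 rows; each row shifts and turns the commanded pose from where the row before left it, along the tool's axes as they then stand; what a row does not reach is not made up. A row lasts 1/12 s, in which the tool goes at most 41.7 mm and 7.16 degrees, less where a joint would pass 70% of its speed; a pose out of reach is approached as far as the arm can. A call is refused whole if a number of a shift passes 41.7 or a number of a turn 0.125, either way. A call with a gripper value outside its range is refused whole. OPENING is the finger opening in mm, from 0 to 85.4, set as the call begins (- or left out, the last holds). The fingers move at their own pace and stop on an object; FORCE is the grip in N (left out, the last holds). Time passes only in rows, so rows that do not move let the fingers close, or fill a call up. It gives the time, the measured TCP pose, the force, the opening and the grip force at its end, in the units of the state.
- r.get_state(): the state, without advancing time (a new reading comes with each control period).
- r.snapshot(name): name is "scene" or "top" or "wrist"; returns the picture (400x640x3 uint8, blue, green, red); there is no depth.
- r.camera_params(name): a dict with "fx", "fy", "cx", "cy" (pixels), "extrinsics" (4x4, takes a point from camera to world coordinates). Camera axes: x right, y up, looking along -z (the intrinsics and any distortion apply to the point x, -y, -z); pixel columns grow to the right and rows downward; lengths in m; the calibration is good to about 2 mm. A picture is of the moment at which its call begins: read the wrist's pose just before it. camera_params takes no time and is no camera call; for the wrist camera it gives the pose at the moment of the call.
- r.job_done(): hands the job in; it is judged then, once.
The state is a dict: "t": time; "q": joint angles; "joint_vel": joint speeds; "tau": joint torques, N m; "ee_pos": TCP position; "ee_rot": TCP orientation; "wrist_force": force on the tool from outside, world axes, zero at the start; "wrist_torque": the same for the moment, N m; "grip_width": finger opening in m; "grasp_force": force on a finger pad.
Only numpy, scipy, OpenCV 4.12 (cv2) and the standard library are available. Lean on these libraries where they do the work, as an engineer would, in place of code of your own. Each camera call takes 0.05 s, during which the arm holds its last target. There are 200 camera calls.

## Task

Make the rack of capped tubes ready for mixing: keeping it upright, stand it flat in the shallow tray of the rocking mixer, between the tray's rims. Then swing the mixer's clamp bar down over the tubes and press its black tongue until the bar snaps under the sprung catch and stays down by itself; leave the other things on the worktop where they stand.

Things in the scene. Friction and masses are not known exactly. Their poses are not given: they have to be found in the camera images.
- rack: tube rack, the only one holding tubes: 62 (own x) x 98 (own y) x 102 mm high, with four capped tubes fixed in it near its corners, caps up to 118 mm high, within its outline; about 0.35 kg. Origin: centre of its underside. Its long open faces, 62 mm apart across own x, have rails at 43-52 and 89-98 mm height: grip across own x, mid-length, at the top rails. Same both ways round.
- mixer: rocking mixer, fixed: white base 200 x 130 mm, top 34 mm high, with an aluminium tray, two hinge posts 184 mm high at own x = +68, y = +-33 mm, and a sprung catch at own x = -73 mm. Origin: below the tray's middle, at worktop height; own x points from the catch end to the hinge end.
- tray (a point): middle of the tray's floor, 40 mm above the worktop, axes as the mixer. Inside, the tray is 108 mm along the mixer's x and 72 mm along its y, with a rim 12 mm high and 6 mm thick: the rack goes in with its long side (own y) along the mixer's x, with 5 mm to spare on each side.
- clamp_axis (a point): point on the clamp bar's hinge axis, 174 mm above the worktop at own x = +68 mm of the mixer; the axis runs along the mixer's y.
- tongue (a point): upper face of the clamp bar's black tongue, 154 mm from the hinge axis, 4 mm above the bar's mid-plane; x points along the bar to the hinge, z out of the upper face (up when shut). The tongue is 26 mm wide, 8 mm thick, 128 to 170 mm from the hinge. While the bar stands up it can be gripped from above across its width (the mixer's y); near shut, press it from above with shut fingers.
- clamp (a joint): angle of the clamp bar: 0 shut (level over the tubes, tongue to the mixer's -x), 1.57 upright, stop at 2.1. Starts at 1.7 to 2.0. A stiff hinge (0.13 N m): it stays where it is left. Going down, the pin meets the catch at about 0.11; it takes about 9 to 14 N on the tongue to force it past, then it snaps to under 0.02 and is held. Shut, the pads lie 2 mm above the caps of a rack that stands flat.
- catch (a joint): angle of the sprung catch at the mixer's -x end: two spring arms with round black noses 12 mm thick, 183 mm above the worktop, 27 to 45 mm to either side of the middle. 0 at rest, up to about 0.02 while the pin forces the noses outward, then back to 0. Leave it alone: pressing the tongue works it.
- lime_rack: bystander: small empty rack, 64 x 58 x 92 mm, origin at the centre of its underside
- yellow_rack: bystander: small empty rack, 64 x 62 x 88 mm, origin at the centre of its underside
- white_box: bystander: white sample box, 162 x 112 x 53 mm, origin at the centre of its underside
- pens: bystander: black mesh cup with pens, 75 mm wide and 152 mm high, origin at the centre of its underside
- pin (a point): middle of the steel cross pin, 131 mm from the hinge on the bar's mid-plane, axes as the tongue: 10 mm thick, 90 mm long along the mixer's y. The bar itself is an open aluminium frame 44 mm wide, 8 mm thick, with two rubber pads below.
Not all that is in view belongs to the job. Leave any red look-alike of the rack alone.

How it is judged:
On the way, in this order (a step that is already met when the one before it is completed fails the run):
1. the rack stands flat in the tray, the clamp bar still up (x of rack in the frame of tray between -0.0075 and 0.0075 m and y of rack in the frame of tray between -0.0075 and 0.0075 m and z of rack in the frame of tray below 0.004 m and angle between rack's own z axis and vertical below 0.05 rad and value of joint clamp above 0.2 rad), for 0.2 s.
2. the clamp bar is snapped under the catch (value of joint clamp below 0.04 rad and value of joint catch below 0.012 rad), for 0.2 s.
At the end, for the whole second after the job is handed in: The rack rests flat (within 4 mm of the tray floor, tilt under 0.05 rad) between the rims (within 7.5 mm of the tray's middle along each mixer axis, long side along the mixer's x within 0.2 rad), the clamp bar is shut (under 0.04 rad) and the catch is back over its pin (under 0.012 rad) (all of step 2 and x of rack in the frame of tray between -0.0075 and 0.0075 m and y of rack in the frame of tray between -0.0075 and 0.0075 m and z of rack in the frame of tray below 0.004 m and angle between rack's own z axis and vertical below 0.05 rad and angle between the y axis of rack and the x axis of mixer, either way round below 0.2 rad and linear speed of rack below 0.02 m/s); the robot touches nothing.
It fails at once if the rack of tubes is tipped by more than 0.5 rad (angle between rack's own z axis and vertical above 0.5 rad).
It fails at once if a bystander is shifted by more than 30 mm (distance of any of lime_rack, yellow_rack, white_box, pens from where it was at the start of the episode above 0.03 m).
It fails at once if a bystander is knocked over (angle between any of lime_rack, yellow_rack, white_box, pens's own z axis and vertical above 0.5 rad).
It also fails if it takes over 72 s, if anything falls off the work surface, if the arm or the gripper's body presses on something with over 40 N, if the wrist force passes 120 N, or if a joint passes its speed limit or range.

## Working session

There is one attempt and no reset: what is moved stays moved. The work goes in short steps, Python scripts to look and compute and a shell command to move; the robot and the scene stay as the last step left them, time stands still between calls to the robot, and variables do not carry over. Pictures are saved under pics/ and viewed, at most 10 in all, crops included, and the job is handed in when it is done.

```bash
ls; mkdir -p pics
python3 - <<'E'
from workcell import r
import cv2
s=r.get_state();print(s['t'],s['ee_pos'],s['ee_rot'],r.tip_reach)
for n in('scene','top'):
    cv2.imwrite(f'pics/{n}0.png',r.snapshot(n)); p=r.camera_params(n);print(n,p)
E
```

```text
pics
0.0 [0.16892062 0.49687115 0.30307285] [ 1.63166631e-01  9.86598202e-01 -7.72916431e-04 -2.02282696e-04] 0.0726
scene {'fx': 433.2254375663712, 'fy': 433.2254375663712, 'cx': 320.81876565565256, 'cy': 196.70232097414092, 'extrinsics': array([[-0.88121897,  0.29155857, -0.37208429,  0.03520728],
       [-0.47264564, -0.55626266,  0.68350417,  1.05611209],
       [-0.0076951 ,  0.77818086,  0.6279931 ,  1.00431914],
       [ 0.        ,  0.        ,  0.        ,  1.        ]])}
top {'fx': 457.06755568397017, 'fy': 457.06755568397017, 'cx': 318.3658942238259, 'cy': 201.5909030944879, 'extrinsics': array([[-0.02280208,  0.99552632, -0.09169194,  0.41764222],
       [-0.99968646, -0.02365391, -0.008214  ,  0.11884673],
       [-0.01034613,  0.0914759 ,  0.99575354,  1.69943819],
       [ 0.        ,  0.        ,  0.        ,  1.        ]])}
```

View pics/scene0.png

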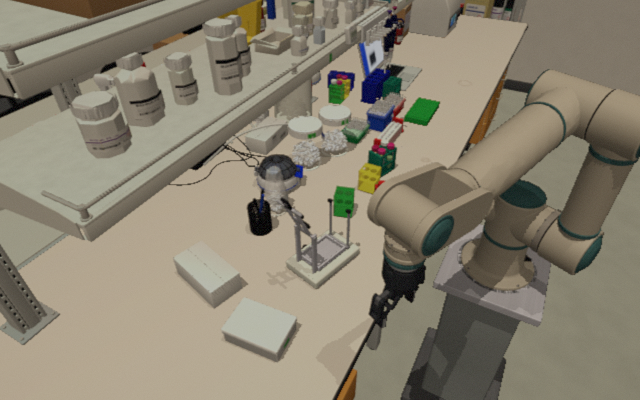

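View pics/top0.png

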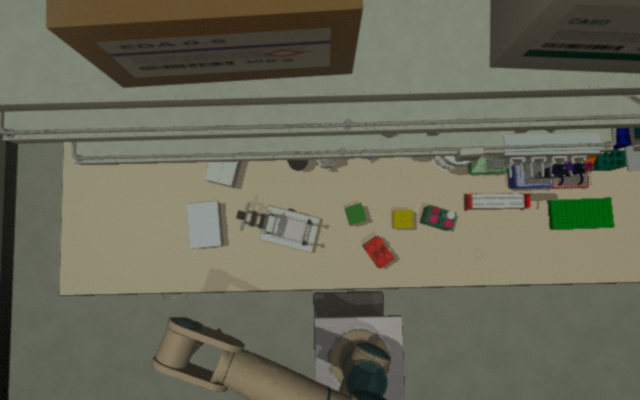

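The top view shows the mixer at about (291,228). There are two rack candidates: a dark green rack with red caps at (438,217) and a red one at (378,251). The green one fits, since red look-alikes are to be left alone. I'll confirm with enlarged crops.

Run:
```python
import cv2,numpy as np
a=cv2.imread('pics/top0.png');b=cv2.imread('pics/scene0.png')
c=cv2.resize(a[195:275,340:470],None,fx=6,fy=6,interpolation=2)
cv2.imwrite('pics/c1.png',c)
d=cv2.resize(a[195:260,230:335],None,fx=7,fy=7,interpolation=2)[:, :735]
cv2.imwrite('pics/c2.png',d)
e=cv2.resize(b[135:290,270:410],None,fx=3.8,fy=3.8,interpolation=2)
cv2.imwrite('pics/c3.png',e)
```

```text
(no output)
```

View pics/c1.png

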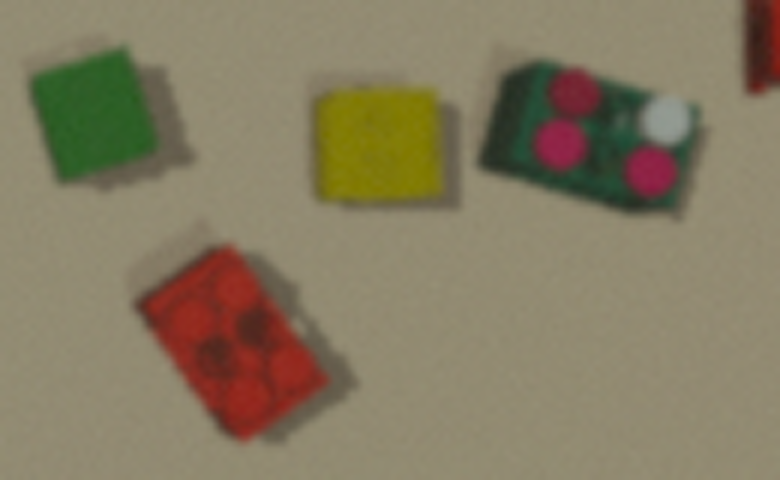

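View pics/c2.png

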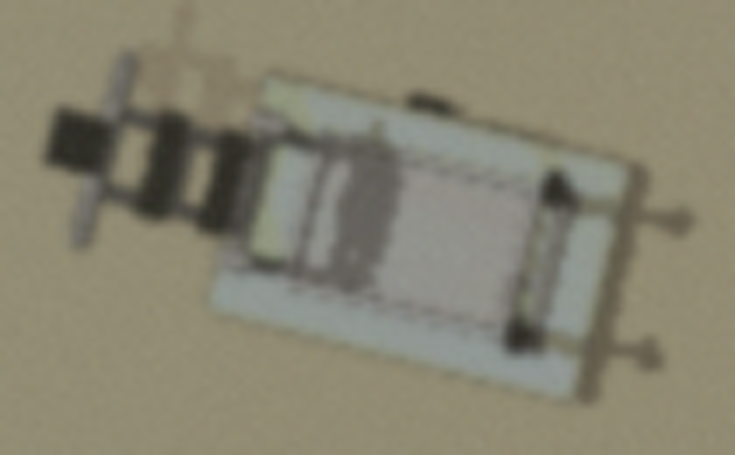

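View pics/c3.png

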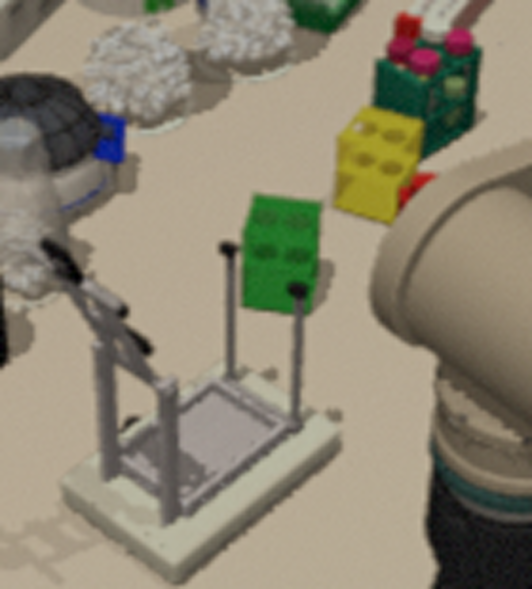

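The crops settle it. The green rack at (438,217) holds the tubes (three magenta caps and one white). The red one at (378,251) has no caps and is the look-alike. On the mixer, the hinge posts are at image left, the catch noses at the right (309,222) and (304,243), and the bar leans left past upright.

```bash
cat > h.py <<'E'
import numpy as np
from workcell import r
from scipy.spatial.transform import Rotation as R
def w(cam,u,v,z):
    p=r.camera_params(cam) if isinstance(cam,str) else cam
    E=np.array(p['extrinsics']); d=E[:3,:3]@np.array([(u-p['cx'])/p['fx'],-(v-p['cy'])/p['fy'],-1])
    o=E[:3,3]; return o+d*(z-o[2])/d[2]
def px(cam,P):
    p=r.camera_params(cam) if isinstance(cam,str) else cam
    E=np.array(p['extrinsics']); c=E[:3,:3].T@(np.array(P)-E[:3,3])
    return p['cx']+p['fx']*c[0]/-c[2], p['cy']-p['fy']*c[1]/-c[2]
E
python3 - <<'E'
from h import *
np.set_printoptions(precision=4,suppress=True)
c=lambda L,z,x0,y0,k:np.array([w('top',x0+(u+.5)/k-.5,y0+(v+.5)/k-.5,z)[:2] for u,v in L])
caps=c([(575,93),(562,145),(652,170),(666,120)],.118,340,195,6)
print('caps',caps,caps.mean(0)); d=caps[3]-caps[0]+caps[2]-caps[1];print('long ang',np.arctan2(d[1],d[0]))
top=c([(540,60),(700,105),(640,212),(505,170)],.098,340,195,6);print(top,top.mean(0))
b=c([(268,75),(640,163),(583,402),(212,305)],.034,230,195,7);print('base',b,b.mean(0),np.linalg.norm(b[0]-b[1]),np.linalg.norm(b[1]-b[2]))
d=b[0]-b[1]+b[3]-b[2];print('mix x ang',np.arctan2(d[1],d[0]))
n=c([(557,187),(520,335)],.183,230,195,7);print('noses',n,n.mean(0))
tr=c([(320,140),(543,188),(510,325),(290,275)],.052,230,195,7);print('tray',tr,tr.mean(0))
for nm,L,z in(('lime',[(30,80),(125,45),(158,150),(62,185)],.092),('yel',[(315,90),(438,88),(442,202),(318,202)],.088),('red',[(228,245),(330,380),(242,440),(138,305)],.1)):
    q=c(L,z,340,195,6);print(nm,q.mean(0),q.tolist())
for P in [(.42,.12,.34)]: print(px('scene',P))
E
```

```text
caps [[ 0.5241 -0.2723]
 [ 0.4943 -0.2634]
 [ 0.4788 -0.3144]
 [ 0.5073 -0.3238]] [ 0.5011 -0.2935]
long ang -1.876891554034718
[[ 0.5453 -0.2577]
 [ 0.5168 -0.3496]
 [ 0.4553 -0.3117]
 [ 0.4815 -0.2345]] [ 0.4997 -0.2884]
base [[0.5618 0.3178]
 [0.5112 0.1243]
 [0.3881 0.1567]
 [0.4426 0.3484]] [0.4759 0.2368] 0.19992422962850323 0.1272813224404177
mix x ang 1.3044661936393793
noses [[0.4924 0.1635]
 [0.4229 0.1824]] [0.4576 0.1729]
tray [[0.5259 0.2892]
 [0.4985 0.1745]
 [0.4286 0.1929]
 [0.4568 0.3056]] [0.4774 0.2406]
lime [0.5197 0.0034] [[0.5410763286905793, 0.040214860443789566], [0.5603914106530401, -0.016180263105295217], [0.49818987212637544, -0.03356388142281039], [0.4790085994814682, 0.023225875762201822]]
yel [ 0.4981 -0.1631] [[0.5315312354049377, -0.12730803100584093], [0.5310076070390255, -0.19953215678996206], [0.46405118520626143, -0.19908331298619797], [0.4657296630915182, -0.12659317488495334]]
red [ 0.3854 -0.0734] [[0.4416414248011693, -0.07163705394196565], [0.36247738193274864, -0.12782213771967665], [0.3292491079761426, -0.07581689905183342], [0.40814658154132816, -0.018313658672533956]]
(np.float64(359.9738998971919), np.float64(154.84766019079692))
```

```bash
python3 -m handwheel '[[[0,0,-8,0,0,0.12],[0,0,-8,0,0,0.12],[0,0,-8,0,0,0.12],[0,0,-8,0,0,0.12],[0,0,-8,0,0,0.12],[0,0,-8,0,0,0.12],[0,0,-8,0,0,0.12],[0,0,-8,0,0,0.12],[0,0,-8,0,0,0.12],[0,0,-8,0,0,0.12]]]' 85
python3 -m handwheel '[[[0,0,0,0,0,0.12],[0,0,0,0,0,0.12],[0,0,0,0,0,0.109],[-25,30,0,0,0,0],[-25,30,0,0,0,0],[-25,30,0,0,0,0],[-25,30,0,0,0,0],[-25,30,0,0,0,0],[-25,30,0,0,0,0],[-25,30,0,0,0,0]]]'
python3 -m handwheel '[[[-25,30,0,0,0,0],[-25,30,0,0,0,0],[-25,30,0,0,0,0],[-25,20,0,0,0,0],[0,0,0,0,0,0],[0,0,0,0,0,0],[0,0,0,0,0,0],[0,0,0,0,0,0],[0,0,0,0,0,0],[0,0,0,0,0,0]]]'
cat > snap.py <<'E'
import sys,cv2
from h import *
np.set_printoptions(precision=4,suppress=True)
s=r.get_state();p=r.camera_params('wrist');np.save('pics/%s.npy'%sys.argv[1],p)
print(s['t'],s['ee_pos'],R.from_quat(s['ee_rot']).as_matrix(),s['q'],np.array(p['extrinsics']),p['fx'],p['cx'],p['cy'])
cv2.imwrite('pics/%s.png'%sys.argv[1],r.snapshot('wrist'))
E
python3 snap.py w1
```

```text
t: 0.93
ee_pos: [0.169, 0.497, 0.3838]
ee_rot: [0.694, 0.72, -0.0, 0.0]
wrist_force: [0.2, 0.1, 0.9]
grip_width: 0.0848
grasp_force: 0.0
t: 1.77
ee_pos: [0.317, 0.2652, 0.3836]
ee_rot: [0.806, 0.591, -0.0, -0.0]
wrist_force: [0.5, 1.0, 0.6]
grip_width: 0.085
grasp_force: 0.0
t: 2.6
ee_pos: [0.391, 0.1393, 0.3839]
ee_rot: [0.806, 0.592, 0.0, -0.0]
wrist_force: [-0.8, -0.1, 0.4]
grip_width: 0.0847
grasp_force: 0.0
2.6 [0.391  0.1393 0.3839] [[ 0.2994  0.9541  0.0001]
 [ 0.9541 -0.2994  0.0002]
 [ 0.0002  0.     -1.    ]] [ 0.2532 -0.2643  1.5361  0.0001  1.8697  0.5573] [[ 0.9541  0.2838  0.096   0.4159]
 [-0.2996  0.9037  0.3059  0.2176]
 [ 0.     -0.3206  0.9472  0.4528]
 [ 0.      0.      0.      1.    ]] 345.5992376079061 319.85090342950485 201.5953157427941
```

View pics/w1.png

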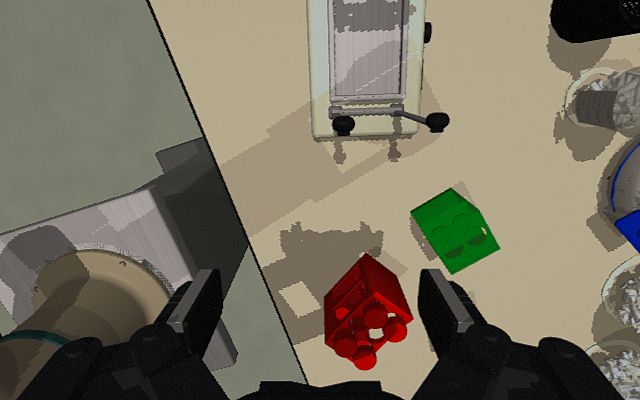

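The wrist view shows the catch noses at about (343,125) and (438,122), the catch-end base edge from (313,136) to (423,136), and the tray's catch-end edge near row 97. The red look-alike and the lime rack are below them.

Run:
```python
from h import *
import cv2
np.set_printoptions(precision=4,suppress=True)
p=np.load('pics/w1.npy',allow_pickle=True).item()
n=np.array([w(p,343,125,.183),w(p,438,122,.183)]);print(n,n.mean(0),np.linalg.norm(n[0]-n[1]),np.arctan2(*(n[1]-n[0])[[1,0]])+np.pi/2)
# overlay of hypothesis mixer pose
im=cv2.imread('pics/w1.png')[0:170,270:480]; k=3.8
im=cv2.resize(im,None,fx=k,fy=k,interpolation=2)
def draw(c,a,col):
    X=np.array([np.cos(a),np.sin(a),0]);Y=np.array([-X[1],X[0],0])
    P=lambda x,y,z:tuple(int(q) for q in (np.array(px(p,np.array([c[0],c[1],0])+x*X+y*Y+[0,0,z]))-[270,0]+.5)*k)
    for hx,hy,z in((.1,.065,.034),(.054,.036,.052),(.06,.042,.052)):
        for (a1,b1),(a2,b2) in(((-1,-1),(-1,1)),((-1,1),(.5,1)),((.5,-1),(-1,-1))):cv2.line(im,P(a1*hx,b1*hy,z),P(a2*hx,b2*hy,z),col,1)
    for s in(-1,1):cv2.line(im,P(-.073,s*.027,.183),P(-.073,s*.045,.183),col,2)
draw((.4763,.2390),1.305,(0,0,255))
cv2.imwrite('pics/o1.png',im)
```

```text
[[0.4241 0.1843 0.183 ]
 [0.494  0.1647 0.183 ]] [0.459  0.1745 0.183 ] 0.07262635084173236 1.2975696154227514
```

View pics/o1.png

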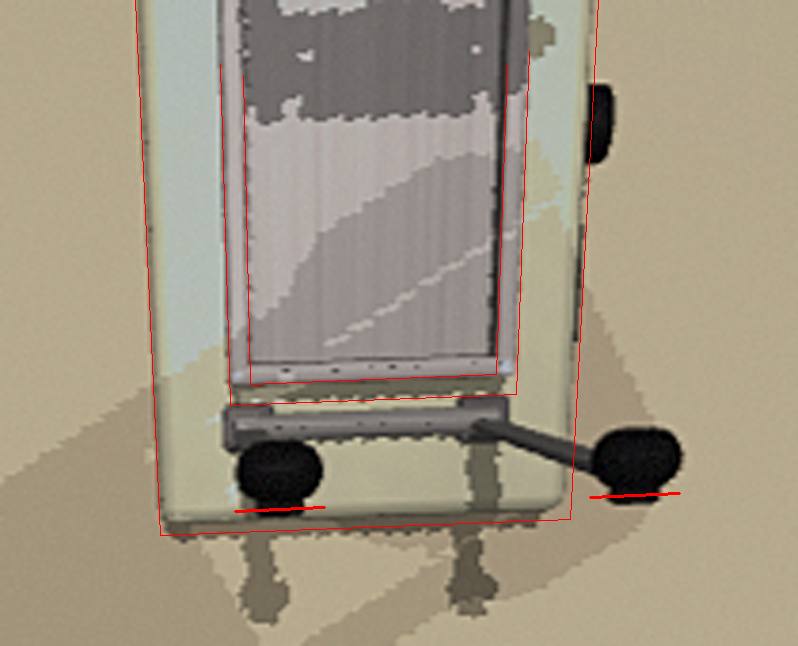

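Overlay: the angle and lateral fit match, but the mixer is about 5 mm further along its own +x, so the tray is at about (.4776,.2438). Now on to the rack.

```bash
python3 -m handwheel '[[[-25,16,0,0,0,0],[-25,16,0,0,0,0],[-25,16,0,0,0,0],[-25,16,0,0,0,0],[-25,16,0,0,0,0],[-25,16,0,0,0,0],[-25,16,0,0,0,0],[-25,16,0,0,0,0],[-25,16,0,0,0,0],[-25,16,0,0,0,0]]]'
python3 -m handwheel '[[[-25,15,10,0,0,0],[-25,15,15,0,0,0],[-25,15,15,0,0,0],[-25,15,15,0,0,0],[-30,14,15,0,0,0],[0,0,10,0,0,0],[0,0,10,0,0,0],[0,0,0,0,0,0],[0,0,0,0,0,0],[0,0,0,0,0,0]]]'
python3 snap.py w2 | tail -3
python3 - <<'E'
from h import *
import cv2
p=np.load('pics/w2.npy',allow_pickle=True).item()
im=cv2.imread('pics/w2.png')
c=np.array([.501,-.2935,0]);a=1.265
Y=np.array([np.cos(a),np.sin(a),0]);X=np.array([Y[1],-Y[0],0])
q=np.array([px(p,c+sx*.031*X+sy*.049*Y+[0,0,.098]) for sx,sy in((1,1),(1,-1),(-1,-1),(-1,1))]);print(q)
x0,y0=160,200
im=cv2.resize(im[y0:400,x0:480],None,fx=2.5,fy=2.5,interpolation=2)
cv2.polylines(im,[((q-[x0,y0]+.5)*2.5).astype(int)],True,(255,0,255),1)
cv2.imwrite('pics/o2.png',im)
E
```

```text
t: 3.48
ee_pos: [0.4688, -0.1492, 0.3839]
ee_rot: [0.806, 0.591, 0.0, 0.0]
wrist_force: [0.3, 0.3, -0.9]
grip_width: 0.0852
grasp_force: 0.0
t: 4.32
ee_pos: [0.5004, -0.2934, 0.2953]
ee_rot: [0.806, 0.592, 0.0, 0.001]
wrist_force: [-0.3, 0.2, -0.2]
grip_width: 0.0849
grasp_force: 0.0
 [-0.2999  0.9032  0.307  -0.215 ]
 [ 0.002  -0.3212  0.947   0.3642]
 [ 0.      0.      0.      1.    ]] 345.5992376079061 319.85090342950485 201.5953157427941
[[360.56652443 130.48147905]
 [356.07578457 247.08214361]
 [283.24490333 247.07034613]
 [279.01080438 130.40477976]]
```

View pics/o2.png

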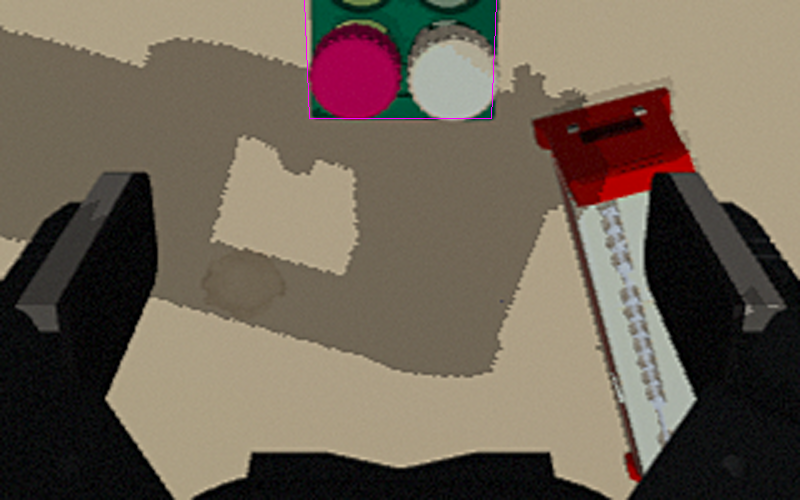

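The overlay fits the rack within about 1 mm. The fingers are clear of it, and the red-ended holder on the right lies beyond the rack's end. Descend and grip.

```bash
python3 -m handwheel '[[[0,0,25,0,0,0],[0,0,25,0,0,0],[0,0,25,0,0,0],[0,0,20,0,0,0],[0,0,20,0,0,0],[0,0,15,0,0,0],[0,0,10,0,0,0],[0,0,8,0,0,0],[0,0,3,0,0,0],[0,0,0,0,0,0]]]'
python3 -m handwheel '[[[0,0,0,0,0,0],[0,0,0,0,0,0],[0,0,0,0,0,0],[0,0,0,0,0,0],[0,0,0,0,0,0],[0,0,0,0,0,0],[0,0,0,0,0,0],[0,0,0,0,0,0],[0,0,0,0,0,0],[0,0,0,0,0,0]]]' 50 40
python3 -m handwheel '[[[0,0,-2,0,0,0],[0,0,-4,0,0,0],[0,0,-8,0,0,0],[0,0,-16,0,0,0],[0,0,-20,0,0,0],[0,0,-25,0,0,0],[0,0,-25,0,0,0],[0,0,-15,0,0,0],[0,0,-5,0,0,0],[0,0,0,0,0,0]]]'
```

```text
t: 5.2
ee_pos: [0.5001, -0.2943, 0.143]
ee_rot: [0.807, 0.591, 0.0, 0.0]
wrist_force: [-0.3, -0.6, -0.6]
grip_width: 0.0848
grasp_force: 0.0
t: 6.03
ee_pos: [0.5006, -0.2947, 0.1444]
ee_rot: [0.807, 0.591, 0.001, 0.001]
wrist_force: [1.6, 0.5, 6.5]
grip_width: 0.0612
grasp_force: 44.4
t: 6.87
ee_pos: [0.5001, -0.2946, 0.2643]
ee_rot: [0.807, 0.591, 0.0, 0.001]
wrist_force: [0.1, -0.9, -3.5]
grip_width: 0.0612
grasp_force: 44.5
```

Rack held. The wrist camera sits 82 mm out on tool +x, where the raised bar would be, so I'll turn the rack half round so the camera ends up on the catch side.

```bash
python3 -m handwheel '[[[0,0,-15,0,0,0],[0,0,-20,0,0,-0.06],[0,0,-20,0,0,-0.12],[0,0,-20,0,0,-0.12],[0,0,-20,0,0,-0.12],[0,0,-15,0,0,-0.12],[0,0,0,0,0,-0.12],[0,0,0,0,0,-0.12],[0,0,0,0,0,-0.12],[0,0,0,0,0,-0.12]]]'
python3 -m handwheel '[[[0,0,0,0,0,-0.12],[0,0,0,0,0,-0.12],[0,0,0,0,0,-0.12],[0,0,0,0,0,-0.12],[0,0,0,0,0,-0.12],[0,0,0,0,0,-0.12],[0,0,0,0,0,-0.12],[0,0,0,0,0,-0.12],[0,0,0,0,0,-0.12],[0,0,0,0,0,-0.12]]]'
python3 -m handwheel '[[[0,0,0,0,0,-0.12],[0,0,0,0,0,-0.12],[0,0,0,0,0,-0.12],[0,0,0,0,0,-0.12],[0,0,0,0,0,-0.12],[0,0,0,0,0,-0.12],[0,0,0,0,0,-0.12],[0,0,0,0,0,-0.12],[0,0,0,0,0,0],[0,0,0,0,0,0]]]'
cat > st.py <<'E'
from h import *
import sys
np.set_printoptions(precision=4,suppress=True)
s=r.get_state();M=R.from_quat(s['ee_rot']).as_matrix()
print(s['t'],s['ee_pos'],'yawx',np.arctan2(M[1,0],M[0,0]),'tilt',M[:2,2],'q',s['q'])
if len(sys.argv)>3:
    t=np.array([float(a) for a in sys.argv[1:4]]); print('tool shift mm',M.T@(t-s['ee_pos'])*1000)
E
python3 st.py .4776 .2438 .374
```

```text
t: 7.7
ee_pos: [0.4999, -0.2944, 0.3705]
ee_rot: [0.413, 0.911, 0.0, -0.002]
wrist_force: [-0.2, 0.5, -3.7]
grip_width: 0.0609
grasp_force: 45.0
t: 8.53
ee_pos: [0.4999, -0.2944, 0.3704]
ee_rot: [-0.174, 0.985, 0.001, -0.001]
wrist_force: [-0.5, 0.0, -4.1]
grip_width: 0.0611
grasp_force: 45.0
t: 9.37
ee_pos: [0.5648, -0.1434, 0.3649]
ee_rot: [-0.5, 0.866, -0.013, -0.019]
wrist_force: [0.5, -0.5, -3.3]
grip_width: 0.0616
grasp_force: 45.0
9.3667 [ 0.5648 -0.1434  0.3649] yawx -2.0947258086486986 tilt [-0.0198 -0.0422] q [-0.2956  0.2181  1.0993 -0.0478  1.8305 -2.9255]
tool shift mm [-290.9559  269.1027  -23.6777]
```

```bash
python3 -m handwheel '[[[-15,14,0,0,0,0],[-20,18,0,0,0,0],[-20,18,0,0,0,0],[-20,18,0,0,0,0],[-20,18,0,0,0,0],[-20,18,0,0,0,0],[-20,18,0,0,0,0],[-20,18,0,0,0,0],[0,0,0,0,0,0],[0,0,0,0,0,0]]]'
python3 st.py .4776 .2438 .374
```

```text
t: 10.2
ee_pos: [0.5211, 0.0587, 0.3582]
ee_rot: [-0.498, 0.867, -0.015, -0.019]
wrist_force: [-0.0, -0.6, -3.7]
grip_width: 0.0611
grasp_force: 45.3
10.2 [0.5211 0.0587 0.3582] yawx -2.097910736508232 tilt [-0.0177 -0.0438] q [ 0.0587  0.058   1.2881 -0.044   1.8155 -2.5661]
tool shift mm [-137.149   130.5757  -23.135 ]
```

```bash
cat >> st.py <<'E'
if len(sys.argv)>4:
    a=float(sys.argv[4]);x=np.array([np.cos(a),np.sin(a),0]);z=np.array([0,0,-1.]);T=np.c_[x,np.cross(z,x),z]
    print('rotvec',R.from_matrix(M.T@T).as_rotvec(),'after-turn shift',T.T@(t-s['ee_pos'])*1000)
E
python3 st.py .4776 .2438 .374 -1.837
```

```text
10.2 [0.5211 0.0587 0.3582] yawx -2.097910736508232 tilt [-0.0177 -0.0438] q [ 0.0587  0.058   1.2881 -0.044   1.8155 -2.5661]
tool shift mm [-137.149   130.5757  -23.135 ]
rotvec [-0.0006 -0.0474 -0.2607] after-turn shift [-167.09     90.6953  -15.823 ]
```

```bash
python3 -m handwheel '[[[0,0,-10,0,-0.0158,-0.0869],[0,0,-10,0,-0.0158,-0.0869],[0,0,-6,0,-0.0158,-0.0869],[-28,15,0,0,0,0],[-28,15,0,0,0,0],[-28,15,0,0,0,0],[-28,15,0,0,0,0],[-28,15,0,0,0,0],[-27,16,0,0,0,0],[0,0,0,0,0,0]]]'
python3 st.py .4776 .2438 .374 -1.837; python3 snap.py w3 >/dev/null
python3 - <<'E'
from h import *
import cv2
p=np.load('pics/w3.npy',allow_pickle=True).item()
im=cv2.imread('pics/w3.png');k=1.25
im=cv2.resize(im,None,fx=k,fy=k)
def draw(c,a,col):
    X=np.array([np.cos(a),np.sin(a),0]);Y=np.array([-X[1],X[0],0])
    P=lambda x,y,z:tuple(int(q) for q in (np.array(px(p,np.array([c[0],c[1],0])+x*X+y*Y+[0,0,z]))+.5)*k)
    for hx,hy,z in((.1,.065,.034),(.054,.036,.052),(.06,.042,.052)):
        for (a1,b1),(a2,b2) in(((-1,-1),(-1,1)),((-1,1),(.5,1)),((.5,-1),(-1,-1))):cv2.line(im,P(a1*hx,b1*hy,z),P(a2*hx,b2*hy,z),col,1)
    for s in(-1,1):cv2.line(im,P(-.073,s*.027,.183),P(-.073,s*.045,.183),col,2)
draw((.4776,.2438),1.305,(0,0,255))
cv2.imwrite('pics/o3.png',im)
E
```

```text
t: 11.03
ee_pos: [0.4771, 0.2474, 0.3841]
ee_rot: [-0.608, 0.794, 0.0, 0.0]
wrist_force: [0.3, -1.3, -2.5]
grip_width: 0.0616
grasp_force: 45.4
11.0333 [0.4771 0.2474 0.3841] yawx -1.834657754870094 tilt [0.0003 0.0012] q [ 0.4093  0.0841  1.2092  0.001   1.8476 -2.4682]
tool shift mm [ 3.3626 -1.3971 10.0901]
rotvec [0.     0.0012 0.0023] after-turn shift [ 3.3473 -1.4047 10.0941]
```

View pics/o3.png

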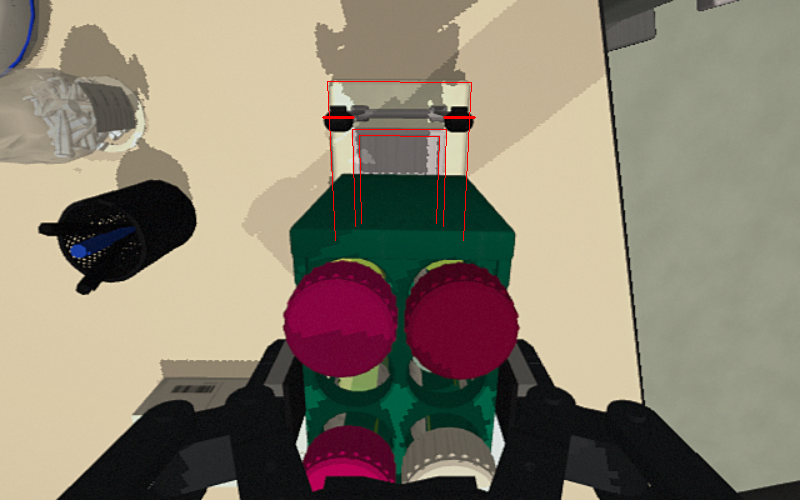

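The picture shows the noses and base edge landing on the model lines, so the tray position is confirmed. The rack's front bottom edge runs from (345,175) to (468,175) and its top edge from (290,230) to (515,230).

Run:
```python
from h import *
np.set_printoptions(precision=4,suppress=True)
p=np.load('pics/w3.npy',allow_pickle=True).item()
tx=np.array([np.cos(-1.835),np.sin(-1.835),0]);ty=np.array([tx[1],-tx[0],0]);T=np.array([.4771,.2474,0])
for z,L in((.24,[(345,175),(468,175)]),(.338,[(290,230),(515,230)])):
    for u,v in L:
        d=w(p,u/1.25-.5,v/1.25-.5,z)-T; print(z,d@tx*1e3,d@ty*1e3)
```

```text
0.24 50.962359762860565 -27.57623534735561
0.24 50.968195158627154 32.75541793650446
0.338 50.66807464268223 -30.865851310318526
0.338 50.67345143474792 31.22208764386728
```

```bash
python3 -m handwheel '[[[2,-2,0,0,0,0],[0,0,10,0,0,0],[0,0,20,0,0,0],[0,0,25,0,0,0],[0,0,25,0,0,0],[0,0,25,0,0,0],[0,0,25,0,0,0],[0,0,20,0,0,0],[0,0,10,0,0,0],[0,0,0,0,0,0]]]'
python3 st.py .4779 .2452 .184 -1.837
```

```text
t: 11.92
ee_pos: [0.479, 0.2406, 0.2217]
ee_rot: [-0.606, 0.795, 0.0, -0.002]
wrist_force: [-0.1, -0.1, -3.4]
grip_width: 0.0611
grasp_force: 45.3
11.9167 [0.479  0.2406 0.2217] yawx -1.8393332287678268 tilt [-0.0031 -0.0021] q [ 0.397   0.1257  1.4872 -0.0008  1.5324 -2.4761]
tool shift mm [-4.2239  2.157  37.7135]
rotvec [ 0.0024 -0.0029 -0.0023] after-turn shift [-4.1206  2.2384 37.7202]
```

```bash
python3 -m handwheel '[[[-4,2,5,0,0,0],[0,0,5,0,0,0],[0,0,5,0,0,0],[0,0,0,0,0,0],[0,0,0,0,0,0],[0,0,0,0,0,0],[0,0,0,0,0,0],[0,0,0,0,0,0],[0,0,0,0,0,0],[0,0,0,0,0,0]]]'
python3 st.py .4779 .2452 .184 -1.837
```

```text
t: 12.75
ee_pos: [0.4787, 0.2468, 0.2102]
ee_rot: [-0.607, 0.795, -0.001, 0.001]
wrist_force: [-0.2, -0.4, -3.7]
grip_width: 0.061
grasp_force: 45.4
12.75 [0.4787 0.2468 0.2102] yawx -1.837156986722246 tilt [0.0023 0.0004] q [ 0.4076  0.138   1.4973 -0.0006  1.5041 -2.4675]
tool shift mm [ 1.7669  0.4221 26.2112]
rotvec [-0.0021  0.001  -0.0002] after-turn shift [ 1.7417  0.3662 26.2138]
```

```bash
python3 -m handwheel '[[[1,0,4,0,0,0],[0,0,5,0,0,0],[0,0,5,0,0,0],[0,0,4,0,0,0],[0,0,3,0,0,0],[0,0,2,0,0,0],[0,0,1,0,0,0],[0,0,0,0,0,0],[0,0,0,0,0,0],[0,0,0,0,0,0]]]'
python3 st.py .4779 .2452 .184 -1.837
```

```text
t: 13.58
ee_pos: [0.4786, 0.2459, 0.1863]
ee_rot: [-0.607, 0.795, -0.001, 0.001]
wrist_force: [-0.1, 0.3, -3.2]
grip_width: 0.0614
grasp_force: 45.4
13.5833 [0.4786 0.2459 0.1863] yawx -1.8371513430663455 tilt [0.0026 0.0005] q [ 0.4062  0.1565  1.526  -0.0006  1.4565 -2.469 ]
tool shift mm [0.8284 0.4677 2.3375]
rotvec [-0.0024  0.0012 -0.0002] after-turn shift [0.8256 0.4623 2.3395]
```

```bash
python3 -m handwheel '[[[0,0,1,0,0,0],[0,0,1,0,0,0],[0,0,1,0,0,0],[0,0,0,0,0,0],[0,0,0,0,0,0],[0,0,0,0,0,0],[0,0,0,0,0,0],[0,0,0,0,0,0],[0,0,0,0,0,0],[0,0,0,0,0,0]]]'
python3 -m handwheel '[[[0,0,0,0,0,0],[0,0,0,0,0,0],[0,0,0,0,0,0],[0,0,0,0,0,0],[0,0,0,0,0,0],[0,0,0,0,0,0],[0,0,0,0,0,0],[0,0,0,0,0,0],[0,0,0,0,0,0],[0,0,0,0,0,0]]]' 82
python3 st.py .4779 .2452 .184 -1.837
```

```text
t: 14.42
ee_pos: [0.4786, 0.246, 0.1843]
ee_rot: [-0.607, 0.795, -0.001, 0.002]
wrist_force: [-3.9, -0.7, 5.4]
grip_width: 0.0609
grasp_force: 46.3
t: 15.25
ee_pos: [0.4784, 0.2458, 0.183]
ee_rot: [-0.607, 0.795, -0.001, 0.001]
wrist_force: [-0.2, 0.1, -0.5]
grip_width: 0.0818
grasp_force: 0.0
15.25 [0.4784 0.2458 0.183 ] yawx -1.8371665277001066 tilt [0.0021 0.0002] q [ 0.4062  0.1595  1.5295 -0.0006  1.4506 -2.469 ]
tool shift mm [ 0.7273  0.3679 -0.9621]
rotvec [-0.0019  0.0008 -0.0002] after-turn shift [ 0.728   0.3699 -0.9608]
```

```bash
python3 -m handwheel '[[[0,0,-5,0,0,0],[0,0,-15,0,0,0],[0,0,-30,0,0,0],[0,0,-35,0,0,0],[0,0,-35,0,0,0],[0,0,-35,0,0,0],[0,0,-35,0,0,0],[0,0,-30,0,0,0],[0,0,-25,0,0,0],[0,0,0,0,0,0]]]'
python3 st.py; python3 snap.py w4 >/dev/null
python3 - <<'E'
from h import *
import cv2
np.set_printoptions(precision=4,suppress=True)
X=np.array([.2627,.9649,0]);Y=np.array([-X[1],X[0],0]);T=np.array([.4776,.2438,0]);H=T+.068*X+[0,0,.174]
for th in np.arange(1.6,2.11,.1):
    P=lambda s,n:H-X*s*np.cos(th)+np.array([0,0,s*np.sin(th)])+n*(X*np.sin(th)+np.array([0,0,np.cos(th)]))
    print(round(th,2),'tongue end/start px top',np.array(px('top',P(.170,.004))),np.array(px('top',P(.128,.004))),'pin',np.array(px('top',P(.131,0))))
p=np.load('pics/w4.npy',allow_pickle=True).item()
im=cv2.imread('pics/w4.png');h=cv2.cvtColor(im,cv2.COLOR_BGR2HSV)
m=cv2.inRange(h,(160,150,60),(176,255,255));n,l,s,c=cv2.connectedComponentsWithStats(m)
for i in range(1,n):
    if s[i,4]>150:
        d=w(p,*c[i],.158)-T; print(s[i],c[i],d@X*1e3,d@Y*1e3)
E
```

```text
t: 16.08
ee_pos: [0.4778, 0.2457, 0.435]
ee_rot: [-0.607, 0.795, -0.002, 0.006]
wrist_force: [-0.6, 0.2, 1.0]
grip_width: 0.0824
grasp_force: 0.0
16.0833 [0.4778 0.2457 0.435 ] yawx -1.8371076297236766 tilt [0.0118 0.0044] q [ 0.4065  0.0938  1.0978 -0.0006  1.9375 -2.469 ]
1.6 tongue end/start px top [255.4817 218.0398] [257.887 218.898] pin [258.9783 219.1501]
1.7 tongue end/start px top [250.0822 216.7105] [253.9453 217.928 ] pin [254.9036 218.1448]
1.8 tongue end/start px top [244.8804 215.441 ] [250.1435 217.0001] pin [250.9571 217.1791]
1.9 tongue end/start px top [239.945  214.2479] [246.5283 216.126 ] pin [247.1881 216.2651]
2.0 tongue end/start px top [235.3388 213.1462] [243.1433 215.3159] pin [243.6424 215.4138]
2.1 tongue end/start px top [231.1177 212.1491] [240.0276 214.5792] pin [240.3619 214.6351]
[294 124  28  30 653] [307.5559 138.7841] -27.994715419688113 -15.096258318735437
[325 125  28  29 626] [338.2364 139.3387] -27.46939449706926 15.431822872382861
[294 176  27  28 578] [307.4637 189.8685] 25.19443262798253 -15.855402193088446
```

The rack caps centre at about (-1, 0) mm in the tray frame, so it is well placed. The clamp stands at about 1.97 rad. Next I'll take shut fingers behind the tongue.

```bash
python3 -m handwheel '[[[0,0,-10,0,0,0],[-20,0,0,0,0,0],[-25,0,0,0,0,0],[-25,0,0,0,0,0],[-25,0,0,0,0,0],[-25,0,0,0,0,0],[-25,0,0,0,0,0],[-20,0,0,0,0,0],[0,0,0,0,0,0],[0,0,0,0,0,0]]]' 0 40
python3 st.py
cat > mx.py <<'E'
from h import *
X=np.array([.2627,.9649,0]);Y=np.array([-X[1],X[0],0]);T=np.array([.4776,.2438,0])
s=r.get_state();d=np.array(s['ee_pos'])-T;print('TCP mixer mm',np.round([d@X*1e3,d@Y*1e3,d[2]*1e3],1),'F',np.round(s['wrist_force'],1))
E
python3 mx.py
```

```text
t: 16.97
ee_pos: [0.5215, 0.4058, 0.4355]
ee_rot: [-0.607, 0.794, -0.0, -0.001]
wrist_force: [0.2, -0.4, -0.3]
grip_width: 0.0001
grasp_force: 0.0
16.9667 [0.5215 0.4058 0.4355] yawx -1.8360504462207312 tilt [-0.0012 -0.0021] q [ 0.6057  0.4987  0.6084 -0.0012  2.0367 -2.2712]
TCP mixer mm [1.678e+02 2.000e-01 4.355e+02] F [ 0.2 -0.4 -0.3]
```

Down 44 mm, then sweep towards -x (tool +x), 85 mm to upright.

```bash
python3 -m handwheel '[[[0,0,15,0,0,0],[0,0,15,0,0,0],[0,0,12,0,0,0],[0,0,0,0,0,0],[6,0,0,0,0,0],[8,0,0,0,0,0],[8,0,0,0,0,0],[8,0,0,0,0,0],[8,0,0,0,0,0],[0,0,0,0,0,0]]]'
python3 mx.py
```

```text
t: 17.8
ee_pos: [0.5113, 0.3666, 0.3987]
ee_rot: [-0.606, 0.795, -0.001, 0.003]
wrist_force: [-0.5, -0.2, -0.1]
grip_width: 0.0
grasp_force: 0.0
TCP mixer mm [ 1.274e+02 -2.000e-01  3.987e+02] F [-0.5 -0.2 -0.1]
```

```bash
python3 -m handwheel '[[[8,0,0,0,0,0],[8,0,0,0,0,0],[8,0,0,0,0,0],[8,0,0,0,0,0],[8,0,-1,0,0,0],[7,0,-1,0,0,0],[0,0,0,0,0,0],[0,0,0,0,0,0],[0,0,0,0,0,0],[0,0,0,0,0,0]]]'
python3 mx.py
```

```text
t: 18.63
ee_pos: [0.4991, 0.3232, 0.3979]
ee_rot: [-0.607, 0.795, -0.0, 0.001]
wrist_force: [0.3, -0.4, -0.1]
grip_width: 0.0
grasp_force: 0.0
TCP mixer mm [8.220e+01 1.000e-01 3.979e+02] F [ 0.3 -0.4 -0.1]
```

```bash
cat > th.py <<'E'
from h import *
import cv2,sys
X=np.array([.2627,.9649,0]);T=np.array([.4776,.2438,0]);H=T+.068*X+[0,0,.174]
im=r.snapshot('scene');cv2.imwrite('pics/s_%s.png'%sys.argv[1],im);im0=cv2.imread('pics/scene0.png')
for th in np.arange(.1,2.1,.1):
    o=[]
    for s in(.137,.150,.162):
        u,v=np.round(px('scene',H-X*s*np.cos(th)+[0,0,s*np.sin(th)])).astype(int);o+=[(u,v,int(im[v-1:v+2,u-1:u+2].mean()),int(im0[v-1:v+2,u-1:u+2].mean()))]
    print(round(th,1),*[tuple(map(int,a)) for a in o])
E
python3 th.py a
```

```text
0.1 (337, 205, 61, 61) (340, 202, 48, 48) (343, 200, 58, 59)
0.2 (337, 201, 48, 47) (339, 199, 53, 52) (342, 196, 65, 63)
0.3 (336, 198, 61, 58) (339, 195, 63, 62) (341, 193, 60, 58)
0.4 (335, 196, 68, 67) (338, 192, 59, 57) (340, 189, 63, 62)
0.5 (333, 193, 153, 150) (336, 190, 89, 87) (339, 186, 111, 110)
0.6 (332, 191, 166, 164) (334, 187, 164, 162) (337, 184, 160, 159)
0.7 (330, 189, 166, 164) (332, 185, 166, 164) (334, 182, 166, 164)
0.8 (328, 188, 166, 164) (330, 184, 166, 164) (332, 180, 166, 164)
0.9 (325, 187, 166, 164) (327, 183, 166, 164) (329, 179, 166, 164)
1.0 (322, 187, 166, 164) (324, 182, 166, 164) (326, 178, 165, 163)
1.1 (319, 187, 166, 164) (321, 182, 166, 164) (322, 178, 165, 163)
1.2 (316, 187, 166, 164) (317, 183, 166, 163) (318, 179, 165, 163)
1.3 (312, 188, 166, 164) (313, 184, 165, 164) (314, 180, 165, 163)
1.4 (309, 189, 137, 164) (309, 185, 139, 163) (310, 181, 158, 163)
1.5 (305, 191, 25, 164) (305, 187, 18, 163) (305, 183, 35, 123)
1.6 (301, 194, 69, 164) (301, 190, 22, 164) (301, 186, 18, 139)
1.7 (298, 196, 132, 164) (297, 193, 135, 165) (296, 189, 74, 124)
1.8 (294, 199, 148, 146) (293, 196, 166, 164) (292, 193, 159, 158)
1.9 (290, 203, 109, 90) (289, 200, 106, 101) (287, 197, 96, 96)
2.0 (287, 207, 109, 32) (285, 204, 91, 52) (283, 202, 99, 49)
```

The bar moved from 2.0 to about 1.55, so the sweep works. Follow the arc.

```bash
python3 -m handwheel '[[[9,0,1,0,0,0],[9,0,1,0,0,0],[9,0,1,0,0,0],[9,0,1,0,0,0],[9,0,2,0,0,0],[9,0,2,0,0,0],[9,0,3,0,0,0],[9,0,4,0,0,0],[0,0,0,0,0,0],[0,0,0,0,0,0]]]'
python3 mx.py
python3 -m handwheel '[[[8,0,4,0,0,0],[8,0,5,0,0,0],[8,0,5,0,0,0],[7,0,6,0,0,0],[7,0,6,0,0,0],[7,0,7,0,0,0],[6,0,7,0,0,0],[6,0,7,0,0,0],[0,0,0,0,0,0],[0,0,0,0,0,0]]]'
python3 mx.py; python3 th.py b
```

```text
t: 19.52
ee_pos: [0.4801, 0.253, 0.3831]
ee_rot: [-0.607, 0.795, -0.001, 0.001]
wrist_force: [-0.4, 0.4, 0.5]
grip_width: -0.0002
grasp_force: 0.0
TCP mixer mm [  9.5   0.  383.1] F [-0.4  0.4  0.5]
t: 20.35
ee_pos: [0.4652, 0.1984, 0.3358]
ee_rot: [-0.607, 0.795, -0.0, 0.001]
wrist_force: [-0.1, 0.5, 0.2]
grip_width: -0.0001
grasp_force: 0.0
TCP mixer mm [-4.700e+01  1.000e-01  3.358e+02] F [-0.1  0.5  0.2]
0.1 (337, 205, 59, 61) (340, 202, 50, 48) (343, 200, 93, 59)
0.2 (337, 201, 49, 47) (339, 199, 85, 52) (342, 196, 76, 63)
0.3 (336, 198, 116, 58) (339, 195, 86, 62) (341, 193, 59, 58)
0.4 (335, 196, 132, 67) (338, 192, 39, 57) (340, 189, 38, 62)
0.5 (333, 193, 100, 150) (336, 190, 13, 87) (339, 186, 25, 110)
0.6 (332, 191, 53, 164) (334, 187, 49, 162) (337, 184, 18, 159)
0.7 (330, 189, 91, 164) (332, 185, 70, 164) (334, 182, 43, 164)
0.8 (328, 188, 150, 164) (330, 184, 72, 164) (332, 180, 60, 164)
0.9 (325, 187, 144, 164) (327, 183, 152, 164) (329, 179, 87, 164)
1.0 (322, 187, 127, 164) (324, 182, 164, 164) (326, 178, 163, 163)
1.1 (319, 187, 157, 164) (321, 182, 164, 164) (322, 178, 163, 163)
1.2 (316, 187, 164, 164) (317, 183, 164, 163) (318, 179, 163, 163)
1.3 (312, 188, 163, 164) (313, 184, 164, 164) (314, 180, 163, 163)
1.4 (309, 189, 164, 164) (309, 185, 164, 163) (310, 181, 162, 163)
1.5 (305, 191, 164, 164) (305, 187, 162, 163) (305, 183, 123, 123)
1.6 (301, 194, 164, 164) (301, 190, 164, 164) (301, 186, 139, 139)
1.7 (298, 196, 164, 164) (297, 193, 164, 165) (296, 189, 124, 124)
1.8 (294, 199, 145, 146) (293, 196, 164, 164) (292, 193, 157, 158)
1.9 (290, 203, 107, 90) (289, 200, 104, 101) (287, 197, 96, 96)
2.0 (287, 207, 108, 32) (285, 204, 90, 52) (283, 202, 98, 49)
```

```bash
python3 -m handwheel '[[[5,0,5,0,0,0],[5,0,6,0,0,0],[5,0,6,0,0,0],[5,0,7,0,0,0],[4,0,7,0,0,0],[4,0,8,0,0,0],[3,0,8,0,0,0],[2,0,8,0,0,0],[2,0,8,0,0,0],[0,0,0,0,0,0]]]'
python3 mx.py
python3 -m handwheel '[[[1,0,3,0,0,0],[0,0,3,0,0,0],[0,0,2,0,0,0],[0,0,2,0,0,0],[0,0,2,0,0,0],[0,0,0,0,0,0],[0,0,0,0,0,0],[0,0,0,0,0,0],[0,0,0,0,0,0],[0,0,0,0,0,0]]]'
python3 mx.py
```

```text
t: 21.23
ee_pos: [0.4556, 0.1643, 0.2708]
ee_rot: [-0.607, 0.795, 0.0, -0.001]
wrist_force: [-0.0, -0.2, -1.4]
grip_width: 0.0
grasp_force: 0.0
TCP mixer mm [-82.5   0.4 270.8] F [-0.  -0.2 -1.4]
t: 22.07
ee_pos: [0.4562, 0.1635, 0.2623]
ee_rot: [-0.607, 0.795, -0.001, 0.001]
wrist_force: [-2.9, -2.8, 5.4]
grip_width: 0.0005
grasp_force: 2.6
TCP mixer mm [-83.1  -0.4 262.3] F [-2.9 -2.8  5.4]
```

```bash
python3 -m handwheel '[[[0,0,1,0,0,0],[0,0,1,0,0,0],[0,0,1,0,0,0],[0,0,1,0,0,0],[0,0,1,0,0,0],[0,0,1,0,0,0],[0,0,0,0,0,0],[0,0,0,0,0,0],[0,0,0,0,0,0],[0,0,0,0,0,0]]]'
python3 mx.py
```

```text
t: 22.9
ee_pos: [0.4559, 0.1639, 0.2548]
ee_rot: [-0.607, 0.795, -0.0, 0.001]
wrist_force: [-0.8, -0.4, 0.7]
grip_width: -0.0001
grasp_force: 0.0
TCP mixer mm [-82.8  -0.  254.8] F [-0.8 -0.4  0.7]
```

```bash
python3 -m handwheel '[[[0,0,1,0,0,0],[0,0,1,0,0,0],[0,0,1,0,0,0],[0,0,1,0,0,0],[0,0,1,0,0,0],[0,0,1,0,0,0],[0,0,0,0,0,0],[0,0,0,0,0,0],[0,0,0,0,0,0],[0,0,0,0,0,0]]]'
python3 mx.py
```

```text
t: 23.73
ee_pos: [0.456, 0.1638, 0.2504]
ee_rot: [-0.607, 0.795, -0.001, 0.001]
wrist_force: [-3.9, -2.4, 7.4]
grip_width: 0.0002
grasp_force: 4.0
TCP mixer mm [-8.290e+01 -1.000e-01  2.504e+02] F [-3.9 -2.4  7.4]
```

The force dropped to near zero and contact came back at the shut height (tip at 178 mm), so it has snapped. Lift away and check.

```bash
python3 -m handwheel '[[[0,0,-5,0,0,0],[0,0,-10,0,0,0],[0,0,-15,0,0,0],[0,0,-20,0,0,0],[0,0,-25,0,0,0],[0,0,-25,0,0,0],[0,0,-25,0,0,0],[0,0,-20,0,0,0],[0,0,0,0,0,0],[0,0,0,0,0,0]]]'
python3 mx.py
python3 - <<'E'
from h import *
import cv2
X=np.array([.2627,.9649,0]);Y=np.array([-X[1],X[0],0]);T=np.array([.4776,.2438,0])
im=r.snapshot('scene');p=r.camera_params('wrist');iw=r.snapshot('wrist')
def box(i,cam,th,col):
    H=T+.068*X+[0,0,.174]
    pts=[px(cam,H-X*s*np.cos(th)+[0,0,s*np.sin(th)]+y*Y) for s,y in((.128,-.013),(.128,.013),(.17,.013),(.17,-.013))]+[px(cam,H-X*.131*np.cos(th)+[0,0,.131*np.sin(th)]+y*Y) for y in(-.045,.045)]
    return np.array(pts)
q=box(im,'scene',0,0);u0,v0=270,170;k=4
a=cv2.resize(im[v0:v0+120,u0:u0+100],None,fx=k,fy=k,interpolation=2)
for P,col in((q,(0,0,255)),(box(im,'scene',.11,0),(255,255,0))):
    z=((P-[u0,v0]+.5)*k).astype(int);cv2.polylines(a,[z[:4]],True,col,1);cv2.line(a,tuple(map(int,z[4])),tuple(map(int,z[5])),col,1)
b=iw[0:300,170:470];b=cv2.resize(b,(400,400)) 
b=cv2.copyMakeBorder(b,0,80,0,0,0)
cv2.imwrite('pics/fin.png',np.hstack([a,b]))
E
```

```text
t: 24.57
ee_pos: [0.4558, 0.1638, 0.3953]
ee_rot: [-0.607, 0.795, -0.001, 0.002]
wrist_force: [0.2, -0.2, -0.7]
grip_width: 0.0
grasp_force: 0.0
TCP mixer mm [-82.9   0.  395.3] F [ 0.2 -0.2 -0.7]
```

View pics/fin.png

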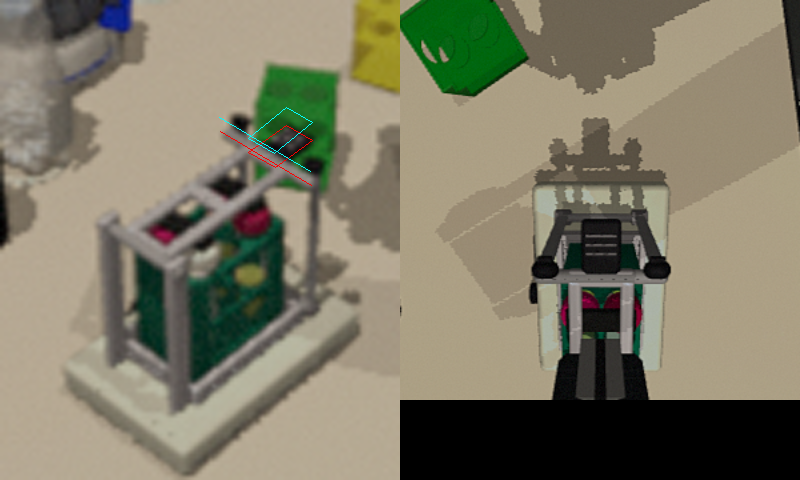

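The bar lies level, its tongue on the red shut outline at about (290,140) in the crop, with the pin under both noses and the rack flat in the tray beneath it. Nothing touches the robot.

```bash
python3 -c "
from workcell import r
print(r.job_done())"
```

```text
the job is handed in; nothing more can be done
None
```

The rack of tubes stands in the mixer tray and the clamp bar is snapped under its catch. I handed the job in at about 25 s; no verdict came back, but the last picture showed the bar level with its pin under both noses.

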